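# Feed a ferrite core down the chute to the escapement stop

## Robot

A 6-joint arm with a two-finger parallel gripper is mounted at the origin on the work surface. World frame = base frame: x ahead of the robot, y to its left, z up, the work surface at z = 0. Lengths are in m, angles in degrees, forces in N, time in s.
With the tool pointing down it reaches from about 0.4 to 0.825 m from the base axis. Payload 7 kg.
Tool frame: the origin (TCP) lies on the mounting face of the last link; the fingertips stand 178 mm ahead of it and the grasp point (between the pads) lies 159 mm ahead of it; z points along the fingers, y is the direction in which the jaws open and shut (so a half turn about z gives the same grasp; the last joint's range is limited). The gripper opens to 88 mm and grips with 3 to 60 N. Pads are 19 mm wide; open, the fingers measure 130 mm over their backs; the gripper's body (78 mm by 193 mm) begins 47 mm behind the grasp point.
Start: joints at [91.45, 20.546, 0.682, 0, -70.136, -16.507], TCP at [0.175, 0.652, 0.405] pointing down, gripper open.
Joint ranges: [-176.03, 176.03], [-82.01, 121.73], [-58.28, 71.71], [-173.87, 95.51], [-174.79, -0.11], [-173.66, 173.66]. Speed limits (degrees/s): [136.94, 136.94, 172.46, 180, 180, 180].

## Interface

Orientations are given as [roll, pitch, yaw] about the fixed x, y, z axes, in that order (R = Rz(yaw) Ry(pitch) Rx(roll)).
In Python, from plant import r gives the robot as it stands. The module is installed in compiled form; this text tells all that it offers.
- The arm moves only by the tool carry_out, never from a script. Its argument "plan" is a list of rows, each a list of 3 entries, a list of its own where there are three numbers: the shift along the tool's x, y, z in m, then the turn, a rotation vector about the tool's x, y, z in degrees, then the closure in counts, from 0 (fully open) to 255 (shut). In form: [[[x, y, z], [ax, ay, az], hand], ...]. A call has 1 to 12 rows; each row shifts and turns the commanded pose from where the row before left it, along the tool's axes as they then stand; what a row does not reach is not made up. A row lasts 1/12 s, in which the tool goes at most 41.7 mm and 7.16 degrees, less where a joint would pass 70% of its speed; a pose out of reach is approached as far as the arm can. A call is refused whole if a number of a shift passes 0.0417 or a number of a turn 7.16, either way. A call with a gripper value outside its range is refused whole. The fingers move at their own pace and stop on an object; "grip_force" is the grip in N (left out, the last holds). Time passes only in rows, so rows that do not move let the fingers close. It gives the time, the measured TCP pose, the force and the opening at its end, in the units of the state.
- r.get_state(): the state, without advancing time (a new reading comes with each control period).
- r.capture(name): name is "side" or "top"; returns the picture (480x640x3 uint8, red, green, blue); there is no depth.
- r.get_calibration(name): a dict with "K" (3x3 intrinsics, pixels), "D" ([k1, k2, p1, p2, k3] as OpenCV has them; the pictures are not rectified), "rvec" (rotation vector, rad) and "tvec" (3), from world to camera coordinates, as OpenCV has them. Camera axes: x right, y down, z forward; pixel columns grow to the right and rows downward; lengths in m; the calibration is good to about 2 mm. A picture is of the moment at which its call begins. get_calibration takes no time and is no camera call.
- r.close_job(): hands the job in, once; it reports no verdict.
The state is a dict: "time_s": time; "joints": joint angles; "qd": joint speeds; "joint_torque": joint torques, N m; "tcp_pos": TCP position; "eef_rot": TCP orientation; "contact_force": force on the tool from outside, world axes, zero at the start; "moment": the same for the moment, N m; "gripper_width": finger opening in m.
Only numpy, scipy, OpenCV 4.12 (cv2) and the standard library are available. Lean on these libraries where they do the work, as an engineer would, in place of code of your own. Each camera call takes 0.05 s, during which the arm holds its last target. There are 200 camera calls.

## Task

Load the large ferrite ring into the core feeder: lay it flat in the open upper end of the sloped feed chute, then push it down the lane, past the spring-loaded hold-back roller, until it rests against the padded stop of the escapement. Ferrite is brittle, so ease it up to the stop and do not ram it, and leave the other parts on the bench where they are.

Things in the scene. Friction and masses are not known exactly. Their poses are not given: they have to be found in the camera images.
- core: The large ferrite ring to be fed: dark grey, brittle, round and plain, 61 mm outside diameter, 35.5 mm bore, 12.7 mm high, about 106 g. Origin at the centre of its underside, z along its axis; it starts lying flat on the bench.
- chute: Sloped aluminium lane of the core feeder, on a grey stand; falls 16 degrees along its own x, z square to its floor. Origin: lane floor, mid-width, at the loading spot for the ring's centre, 86 mm above the bench. The floor runs from x = -55 mm (open upper end) to 198 mm. Side walls 12 mm high, 84 mm apart up to x = 5 mm, closing in to 64 mm at x = 45 mm. Too shallow for the ring to slide by itself.
- lane_entry (a point): On the mid-line of the lane floor at chute x = 63 mm, axes as chute. From here down the rails are 17 mm high and a lip on each side reaches 6 mm in over the lane, its underside 14.5 mm above the floor, ends turned up: the ring slides in flat under the lips and reaches the stop no other way; a 52 mm wide slot between the lips stays open for a finger.
- holdback (a point): On the mid-line of the lane floor at chute x = 85 mm, axes as chute. Here a white spring-loaded roller (12 mm diameter) stands 7 mm into the lane from the +y rail. The ring meets it with its centre about 18 mm before this point and is clear of it 18 mm after; pushing past takes some 3 to 8 N.
- escapement: The escapement over the lane's lower end: a dark steel bridge (chute x = 154 to 198 mm, 31 mm high) carrying a small upright aluminium stop cylinder, 61 mm high above the lane floor, on a slotted clamp. The clamp does not give. Origin and axes are those of chute, NOT at the stop. A black buffer pad on the cylinder's rod faces up the lane: the ring must rest against it.
- stop_mid (a point): Middle of the range in which the pad's face can stand (chute x = 160 mm, 7.5 mm above the floor; axes as chute). The stop is clamped anew each time: the face is anywhere within 15 mm up or down the lane of this point, 16.5 mm up the lane from the cylinder's axis, and has to be felt. The pad (34 mm wide) gives 1 mm per 4 N for 2.5 mm, then is solid. More than 10 N on it chips the ring.
- small_core: Bystander: a small ferrite ring lying flat, 36 mm outside diameter, 12.7 mm high. Origin at the centre of its underside.
- sleeve: Bystander: a ferrite sleeve standing upright, 29 mm diameter, 28.5 mm high. Origin at the centre of its underside.
- spool: Bystander: a spool of copper wire standing on its flange, 60 mm diameter, 40 mm high. Origin at the centre of its underside.
Not all that is in view belongs to the job. What is shaped like the core but orange or red is not meant.

How it is judged (in metres and radians):
On the way, in this order (a step that is already met when the one before it is completed fails the run):
1. the large ring lies flat on the chute floor at its open upper end (x of core in the frame of chute between -0.035 and 0.066 m and y of core in the frame of chute between -0.02 and 0.02 m and z of core in the frame of chute between -0.004 and 0.004 m and angle between the z axis of core and the z axis of chute, either way round below 0.1 rad), for 0.1 s.
2. it has been pushed down the lane past the hold-back roller (x of core in the frame of chute above 0.1 m and z of core in the frame of chute below 0.004 m and angle between the z axis of core and the z axis of chute, either way round below 0.1 rad).
At the end, for the whole second after the job is handed in: The large ring lies flat on the lane floor below the hold-back roller, at rest and touching the pad of the stop by its own weight (more than 0.05 N), let go by the robot; it was never pressed on the stop with more than 10 N, and no other part has been moved by more than 20 mm (contact force between core and escapement above 0.05 N and x of core in the frame of chute between 0.105 and 0.152 m and z of core in the frame of chute between -0.004 and 0.004 m and angle between the z axis of core and the z axis of chute, either way round below 0.1 rad and linear speed of core below 0.01 m/s).
It fails at once if the ring is rammed: it presses on the stop with more than 10 N (contact force between core and escapement above 10 N).
It fails at once if the small ring, the sleeve or the wire spool is moved by more than 20 mm (distance of any of small_core, sleeve, spool from where it was at the start of the episode above 0.02 m).
It also fails if it takes over 61 s, if anything falls off the work surface, if the arm or the gripper's body presses on something with over 40 N, if the wrist force passes 120 N, or if a joint passes its speed limit or range.

## Working session

There is one attempt and no reset: what is moved stays moved. The work goes in short steps, Python scripts to look and compute and a tool call to move; the robot and the scene stay as the last step left them, time stands still between calls to the robot, and variables do not carry over. Pictures are saved under pics/ and viewed, about 8 in all and at most 12, crops included, and the job is handed in when it is done.

Besides the shell and the picture viewer there is one more tool, called after ">>>" by a JSON object that holds its "method" and its "body", one argument or row to a line. carry_out: Moves the arm, as the interface text tells. Its arguments: {"type":"object","properties":{"plan":{"type":"array","items":{"type":"array"}},"grip_force":{"type":"number"}},"required":["plan"]}

```bash
mkdir -p pics
python3 - <<'E'
from plant import r
import cv2
for n in("side","top"):
    cv2.imwrite(f"pics/{n}0.png",r.capture(n)[:,:,::-1]); c=r.get_calibration(n)
    R=cv2.Rodrigues(c["rvec"])[0]; print(n,c, "pos",-R.T@c["tvec"])
print(r.get_state())
E
```

```text
side {'K': array([[584.94472297,   0.        , 325.27775064],
       [  0.        , 584.94472297, 233.24916828],
       [  0.        ,   0.        ,   1.        ]]), 'D': array([0.04808902, 0.        , 0.        , 0.        , 0.        ]), 'rvec': array([ 2.19866981, -0.28484343,  0.13551108]), 'tvec': array([-0.49862665,  0.21924006,  0.75563092])} pos [ 0.36613585 -0.584654    0.62593695]
top {'K': array([[468.25919373,   0.        , 315.59646745],
       [  0.        , 468.25919373, 245.77894277],
       [  0.        ,   0.        ,   1.        ]]), 'D': array([0.03071895, 0.        , 0.        , 0.        , 0.        ]), 'rvec': array([ 2.14399044, -2.19053627,  0.11768641]), 'tvec': array([0.14922135, 0.58139447, 0.82118551])} pos [0.49371597 0.13918889 0.87835254]
{'time_s': 0.1, 'joints': array([ 9.14495195e+01,  2.05880419e+01,  6.40972067e-01, -1.83511241e-02,
       -7.01361800e+01, -1.65058069e+01]), 'qd': array([ 0.05042722, -0.04372744,  0.18106224,  0.12523167, -0.05768456,
       -0.06648259]), 'joint_torque': array([-1.14977578e-03, -5.84166741e+01,  2.93750274e+01,  7.01546699e+00,
        1.01659991e-02, -5.35720562e-05]), 'tcp_pos': array([0.17531109, 0.65166996, 0.40382103]), 'eef_rot': array([ 1.79915279e+02, -7.11323316e-03, -1.50625302e+01]), 'contact_force': array([-0.62012676,  0.7037435 , -0.37896043]), 'moment': array([ 0.05061175, -0.02517264,  0.00360348]), 'gripper_width': 0.08761609534694789}
```

View pics/side0.png

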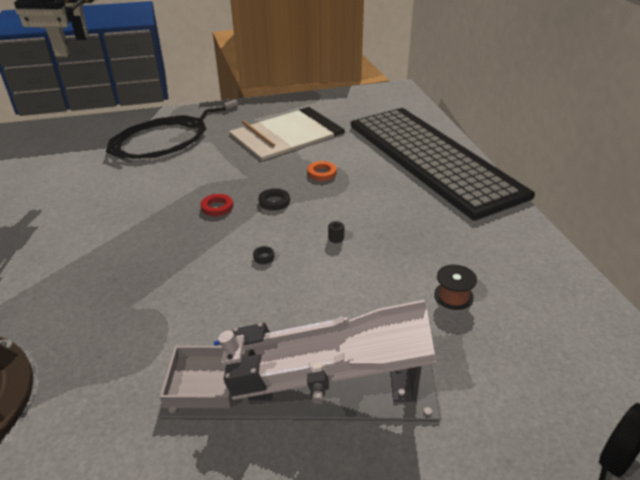

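View pics/top0.png

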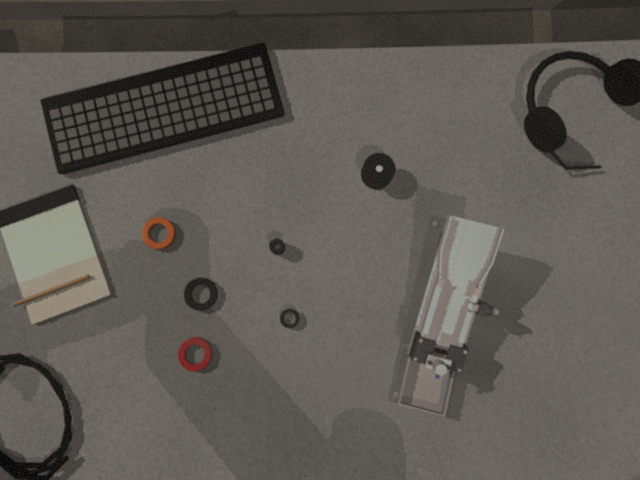

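Side view: black large ring at (274,199), orange (322,171) and red (217,204) decoys, small ring (263,255), sleeve (336,232), spool (456,285), and the chute running from its upper end at right (430,330) to the stop at (232,345). In the top view the ring is at (200,294) and the chute runs from (475,220) down to (430,400).

Run:
```python
import cv2
t=cv2.imread("pics/top0.png");s=cv2.imread("pics/side0.png")
g=lambda im:cv2.convertScaleAbs(im,alpha=1.3)
cv2.imwrite("pics/c1.png",cv2.rotate(cv2.resize(t[205:420,385:515],None,fx=3.7,fy=3.7,interpolation=cv2.INTER_CUBIC),cv2.ROTATE_90_COUNTERCLOCKWISE))
cv2.imwrite("pics/c2.png",cv2.resize(s[290:430,150:450],None,fx=2.66,fy=2.66,interpolation=cv2.INTER_CUBIC))
# core blob
for n,im,(x0,y0,x1,y1) in(("top",t,(170,265,230,322)),("side",s,(250,180,298,218))):
    c=im[y0:y1,x0:x1].max(2); 
    m=((c<50)*255).astype('uint8')
    cn=max(cv2.findContours(m,0,2)[0],key=cv2.contourArea); print(n,cv2.minAreaRect(cn),cv2.fitEllipse(cn),x0,y0)
```

```text
top ((30.538461685180664, 28.807693481445312), (32.359161376953125, 31.574697494506836), 11.309932708740234) ((30.62392807006836, 28.728885650634766), (31.19874382019043, 32.38562774658203), 71.90092468261719) 170 265
side ((23.5, 19.5), (19.0, 29.0), 90.0) ((23.54292106628418, 19.51975440979004), (20.24695587158203, 30.3314208984375), 86.60630798339844) 250 180
```

View pics/c1.png

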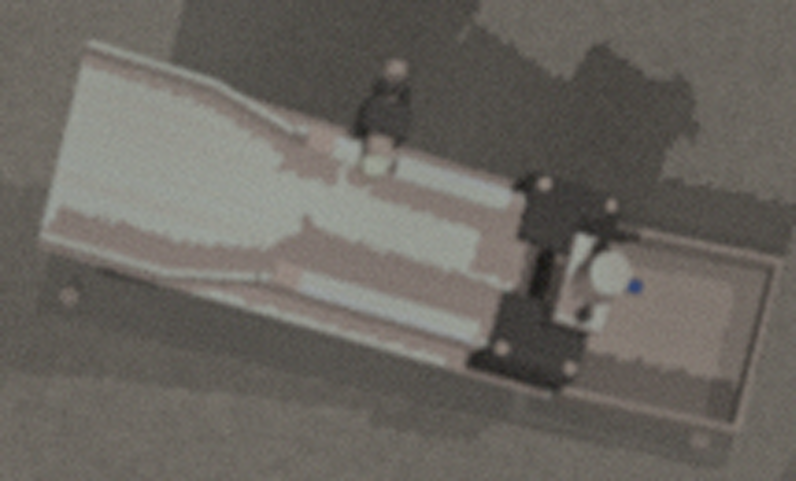

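View pics/c2.png

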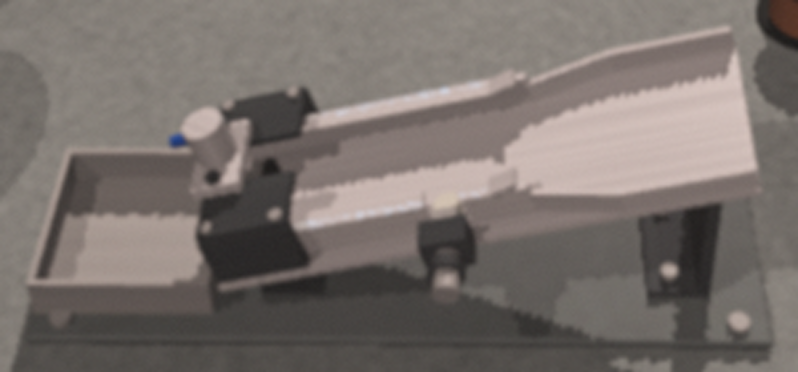

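Crop 1 shows the upper-end wall tops at (90,43) and (42,237), the wall bends at (213,80) and (165,273), the roller at (377,162) and the cylinder top at (610,270). In crop 2 the same features are at (757,180), (730,30), (622,195), (612,52), (445,202) and (205,122). I'll fit the chute pose to these.

```bash
cat > h.py <<'E'
import numpy as np,cv2
from scipy.optimize import least_squares
from scipy.spatial.transform import Rotation as Ro
from plant import r
C={n:r.get_calibration(n) for n in("side","top")}
def proj(n,P):
    c=C[n];return cv2.projectPoints(np.atleast_2d(P).astype(float),c["rvec"],c["tvec"],c["K"],c["D"])[0][:,0]
def tri(pt,ps):
    f=lambda X:np.r_[proj("top",X)[0]-pt,proj("side",X)[0]-ps]
    s=least_squares(f,[.5,.1,.05]);return s.x,s.fun
def Rch(yaw):return Ro.from_euler("ZY",[yaw,np.radians(16)]).as_matrix()
E
python3 - <<'E'
from h import *
T=lambda u,v:(514-v/3.7,205+u/3.7); S=lambda u,v:(150+u/2.66,290+v/2.66)
print("core",*tri((200.6,293.7),(273.5,199.5)))
M=[[-55,43,12],[-55,-43,12],[5,43,12],[5,-43,12],[85,31,17]]
t=[T(90,43),T(42,237),T(213,80),T(165,273),T(377,162)]
s=[S(757,180),S(730,30),S(622,195),S(612,52),S(445,202)]
M=np.array(M)/1e3
f=lambda p:np.r_[(proj("top",M@Rch(p[3]).T+p[:3])-t).ravel(),(proj("side",M@Rch(p[3]).T+p[:3])-s).ravel()]
o=least_squares(f,[.5,-.1,.086,3.0]);print(o.x,np.degrees(o.x[3]));print(o.fun.reshape(-1,2).round(1))
X,e=tri(T(610,270),S(205,122));print("cyl",X,e,"chute",Rch(o.x[3]).T@(X-o.x[:3]))
for nm,a,b in(("small",(289,318),(263,255)),("sleeve",(277,246),(336,230)),("spool",(378,170),(456,278))):print(nm,*tri(a,b))
for k in ([-.055,0,0],[0,0,0],[.063,0,0],[.16,0,0]):print(k,Rch(o.x[3])@k+o.x[:3])
E
```

```text
core [0.50329986 0.35179022 0.00291699] [ 0.05157334 -0.3598434  -0.37904768  0.01355995]
[ 0.56376538 -0.11802019  0.08067715  2.87095585] 164.49365337415304
[[-0.1 -1.8]
 [ 1.3 -1.4]
 [-1.1 -0.6]
 [ 0.8 -0.2]
 [ 0.7 -1.4]
 [-0.9 -2.8]
 [ 0.2  1.6]
 [-1.   0.6]
 [-1.6  2.3]
 [-0.8 -0.9]]
cyl [ 0.37178337 -0.06477512  0.09019077] [ 0.19510198 -1.64239144 -1.26200221 -0.02696723] chute [1.88888739e-01 1.84543507e-05 6.40599817e-02]
small [0.45499961 0.1885271  0.00326424] [ 0.04985382 -0.36410228 -0.33894913  0.00707016]
sleeve [0.58811246 0.20788962 0.01642429] [ 0.0966219  -0.52084396 -0.49814882  0.05312616]
spool [0.72428231 0.01812754 0.03471713] [ 0.32157287 -1.26226692 -1.04553762  0.2455981 ]
[-0.055, 0, 0] [ 0.61471037 -0.13215456  0.09583721]
[0, 0, 0] [ 0.56376538 -0.11802019  0.08067715]
[0.063, 0, 0] [ 0.50541021 -0.10182991  0.063312  ]
[0.16, 0, 0] [ 0.41556176 -0.07690201  0.03657518]
```

>>> {"method": "carry_out", "body": {
  "plan": [
    [[0.0329, 0.017, 0], [0, 0, 0], 0],
    [[0.0329, 0.017, 0], [0, 0, 0], 0],
    [[0.0329, 0.017, 0], [0, 0, 0], 0],
    [[0.0329, 0.017, 0], [0, 0, 0], 0],
    [[0.0329, 0.017, 0], [0, 0, 0], 0],
    [[0.0329, 0.017, 0], [0, 0, 0], 0],
    [[0.0329, 0.017, 0], [0, 0, 0], 0],
    [[0.0329, 0.017, 0], [0, 0, 0], 0],
    [[0.0329, 0.017, 0], [0, 0, 0], 0],
    [[0.0329, 0.017, 0], [0, 0, 0], 0],
    [[0.0329, 0.017, 0], [0, 0, 0], 0],
    [[0.0329, 0.017, 0], [0, 0, 0], 0]
  ],
  "grip_force": 15
}}

```text
time_s: 1.1
tcp_pos: [0.5046, 0.3507, 0.4045]
eef_rot: [180.0, 0.0, -15.1]
contact_force: [-0.0, 1.6, 0.2]
gripper_width: 0.0874
```

>>> {"method": "carry_out", "body": {
  "plan": [
    [[0, 0, 0.02], [0, 0, 0], 0],
    [[0, 0, 0.03], [0, 0, 0], 0],
    [[0, 0, 0.03], [0, 0, 0], 0],
    [[0, 0, 0.03], [0, 0, 0], 0],
    [[0, 0, 0.03], [0, 0, 0], 0],
    [[0, 0, 0.02], [0, 0, 0], 0],
    [[0, 0, 0], [0, 0, 0], 0]
  ]
}}

```text
time_s: 1.68
tcp_pos: [0.5023, 0.3507, 0.2396]
eef_rot: [179.6, 0.2, -15.1]
contact_force: [-1.2, -1.1, -0.5]
gripper_width: 0.0875
```

Run:
```python
from h import *
i=r.capture("side")[:,:,::-1]; cv2.imwrite("pics/s1.png",cv2.resize(i[90:240,180:380],None,fx=3.5,fy=3.5,interpolation=cv2.INTER_CUBIC))
i=r.capture("top")[:,:,::-1]; cv2.imwrite("pics/t1.png",i)
s=r.get_state();print(s["tcp_pos"],s["eef_rot"],s["contact_force"])
R=Ro.from_euler("xyz",s["eef_rot"],degrees=True).as_matrix();tip=s["tcp_pos"]+R@[0,0,.178]
for d in(-.044,.044):print(tip+R@[0,d,0],(proj("side",tip+R@[0,d,0])-[180,90])*3.5)
```

```text
[0.50368218 0.35224702 0.24435643] [ 1.79891141e+02  2.25822913e-02 -1.50363313e+01] [ 1.14442314  0.88938079 -0.00182913]
[0.51494162 0.39443205 0.06627317] [[325.71743584 242.17894681]]
[0.49211176 0.30944517 0.06644037] [[312.30130262 327.26697317]]
```

View pics/s1.png

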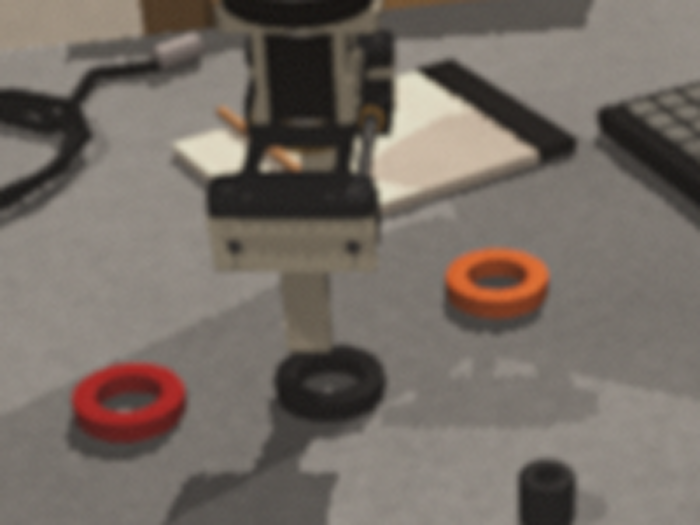

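The gripper stands over the black ring (crop centre 330,383), and the projected fingertip matches the picture to about 1 px. I'll descend and grip.

>>> {"method": "carry_out", "body": {
  "plan": [
    [[0, 0, 0.02], [0, 0, 0], 0],
    [[0, 0, 0.02], [0, 0, 0], 0],
    [[0, 0, 0.015], [0, 0, 0], 0],
    [[0, 0, 0.0065], [0, 0, 0], 0],
    [[0, 0, 0], [0, 0, 0], 120],
    [[0, 0, 0], [0, 0, 0], 160],
    [[0, 0, 0], [0, 0, 0], 160],
    [[0, 0, 0], [0, 0, 0], 160],
    [[0, 0, 0], [0, 0, 0], 160],
    [[0, 0, 0], [0, 0, 0], 160]
  ],
  "grip_force": 15
}}

```text
time_s: 2.62
tcp_pos: [0.5038, 0.3523, 0.1843]
eef_rot: [-179.9, -0.0, -15.0]
contact_force: [-2.5, -1.3, 6.8]
gripper_width: 0.0602
```

>>> {"method": "carry_out", "body": {
  "plan": [
    [[0, 0, -0.01], [0, 0, 0], 160],
    [[0, 0, -0.02], [0, 0, 0], 160],
    [[0, 0, -0.03], [0, 0, 7], 160],
    [[0, 0, -0.03], [0, 0, 7], 160],
    [[0, 0, -0.03], [0, 0, 7], 160],
    [[0, 0, -0.03], [0, 0, 7], 160],
    [[0, 0, -0.03], [0, 0, 7], 160],
    [[0, 0, -0.02], [0, 0, 7], 160],
    [[0, 0, 0], [0, 0, 7], 160],
    [[0, 0, 0], [0, 0, 7], 160],
    [[0, 0, 0], [0, 0, 7], 160],
    [[0, 0, 0], [0, 0, 7], 160]
  ]
}}

```text
time_s: 3.62
tcp_pos: [0.5033, 0.352, 0.384]
eef_rot: [-180.0, 0.0, -85.4]
contact_force: [0.1, 0.6, -0.7]
gripper_width: 0.0599
```

>>> {"method": "carry_out", "body": {
  "plan": [
    [[0, 0, 0], [0, 0, 7], 160],
    [[0, 0, 0], [0, 0, 7], 160],
    [[0, 0, 0], [0, 0, 6.5], 160],
    [[0, 0, 0], [0, 0, 0], 160]
  ]
}}

```text
time_s: 3.95
tcp_pos: [0.5034, 0.3521, 0.3837]
eef_rot: [180.0, 0.0, -105.9]
contact_force: [-0.0, -0.2, -1.1]
gripper_width: 0.0603
```

```bash
cat >> h.py <<'E'
T=lambda u,v:(514-v/3.7,205+u/3.7); S=lambda u,v:(150+u/2.66,290+v/2.66)
def fitchute():
    M=np.array([[-55,43,12],[-55,-43,12],[5,43,12],[5,-43,12],[85,31,17]])/1e3
    t=[T(90,43),T(42,237),T(213,80),T(165,273),T(377,162)]
    s=[S(757,180),S(730,30),S(622,195),S(612,52),S(445,202)]
    def f(p):
        P=M@Rch(p[2]).T+[p[0],p[1],.086]
        return np.r_[(proj("top",P)-t).ravel(),(proj("side",P)-s).ravel()]
    return least_squares(f,[.5,-.1,3.0])
def st():
    s=r.get_state();return s,Ro.from_euler("xyz",s["eef_rot"],degrees=True).as_matrix()
def goal(ch,x,y,h): # tool pose with tips at chute (x,y,h)
    o=np.array([ch[0],ch[1],.086]);Rc=Rch(ch[2]);Rt=np.c_[Rc[:,1],Rc[:,0],-Rc[:,2]]
    return o+Rc@[x,y,h]-Rt@[0,0,.178],Rt
E
python3 - <<'E'
from h import *
o=fitchute();print(o.x,np.degrees(o.x[2]),abs(o.fun).max())
s,R=st();g,Rt=goal(o.x,0,0,.045)
print(s["tcp_pos"],s["eef_rot"],"goal",g,"shift tool",R.T@(g-s["tcp_pos"]),"turn",np.degrees(Ro.from_matrix(R.T@Rt).as_rotvec()))
E
```

```text
[ 0.5627776  -0.11951021  2.87167803] 164.5350314865474 4.8706407285781665
[0.50341359 0.35205771 0.38368154] [ 1.79994225e+02  1.72258235e-02 -1.05858379e+02] goal [ 0.50353597 -0.10312005  0.30036136] shift tool [ 0.43784531 -0.12450822  0.083176  ] turn [16.00565231 -0.03779712 -0.39325893]
```

>>> {"method": "carry_out", "body": {
  "plan": [
    [[0.0365, -0.0104, 0], [0, 0, 0], 160],
    [[0.0365, -0.0104, 0], [0, 0, 0], 160],
    [[0.0365, -0.0104, 0], [0, 0, 0], 160],
    [[0.0365, -0.0104, 0], [0, 0, 0], 160],
    [[0.0365, -0.0104, 0], [0, 0, 0], 160],
    [[0.0365, -0.0104, 0], [0, 0, 0], 160],
    [[0.0365, -0.0104, 0], [0, 0, 0], 160],
    [[0.0365, -0.0104, 0], [0, 0, 0], 160],
    [[0.0365, -0.0104, 0], [0, 0, 0], 160],
    [[0.0365, -0.0104, 0], [0, 0, 0], 160],
    [[0.0365, -0.0104, 0], [0, 0, 0], 160],
    [[0.0365, -0.0104, 0], [0, 0, 0], 160]
  ]
}}

```text
time_s: 4.95
tcp_pos: [0.5058, -0.105, 0.3839]
eef_rot: [-179.9, 0.0, -105.3]
contact_force: [1.2, 0.5, -2.0]
gripper_width: 0.0601
```

>>> {"method": "carry_out", "body": {
  "plan": [
    [[0, 0, 0.02], [0, 0, 0], 160],
    [[0, 0, 0.02], [0, 0, 0], 160],
    [[0, 0, 0.02], [0, 0, 0], 160],
    [[0, 0, 0.023], [0, 0, 0], 160],
    [[0, 0, 0], [4, 0, 0], 160],
    [[0, 0, 0], [4, 0, 0], 160],
    [[0, 0, 0], [4, 0, 0], 160],
    [[0, 0, 0], [4, 0, 0], 160],
    [[0, 0, 0], [0, 0, 0], 160],
    [[0, 0, 0], [0, 0, 0], 160]
  ]
}}

```text
time_s: 5.78
tcp_pos: [0.5054, -0.1034, 0.3003]
eef_rot: [-164.1, -0.1, -105.4]
contact_force: [-0.0, -0.4, -1.1]
gripper_width: 0.0602
```

Run:
```python
from h import *
i=r.capture("side")[:,:,::-1]; a=cv2.resize(i[230:420,180:480],None,fx=2,fy=2,interpolation=cv2.INTER_CUBIC)
j=r.capture("top")[:,:,::-1]; b=cv2.resize(j[190:400,380:530],None,fx=2.4,fy=2.4,interpolation=cv2.INTER_CUBIC)
c=np.zeros((504,600+0,3),np.uint8);c[:380]=a;cv2.imwrite("pics/s2.png",a);cv2.imwrite("pics/t2.png",b)
s,R=st();ch=fitchute().x;g,Rt=goal(ch,0,0,.045)
print(s["tcp_pos"],s["eef_rot"],"goal",g,"shift tool",R.T@(g-s["tcp_pos"]),"turn",np.degrees(Ro.from_matrix(R.T@Rt).as_rotvec()),s["gripper_width"],s["contact_force"])
```

```text
[ 0.50674722 -0.10321444  0.30073206] [-1.64061992e+02 -2.12545967e-02 -1.05483753e+02] goal [ 0.50353597 -0.10312005  0.30036136] shift tool [ 0.00076619  0.00310184 -0.00049999] turn [ 0.06199579 -0.02560229 -0.01221195] 0.060257730160252106 [ 0.79665788 -0.42196558 -1.27761634]
```

View pics/s2.png

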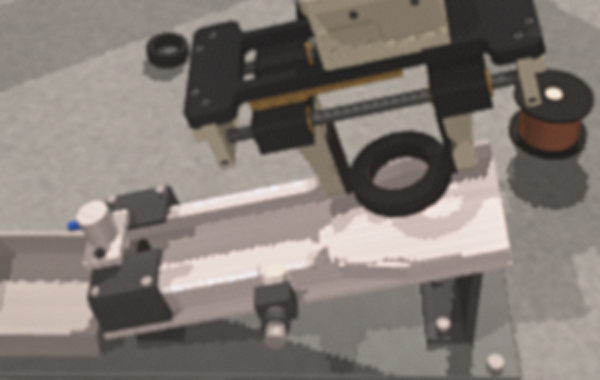

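The side view shows the ring hanging in the jaws over the loading spot (crop 400,172). It has swivelled roughly 20–25° about the jaw axis, with the camera-side edge low. I'll lower it with a light grip so the floor levels it.

>>> {"method": "carry_out", "body": {
  "plan": [
    [[0, 0.003, 0.008], [0, 0, 0], 160],
    [[0, 0, 0.008], [0, 0, 0], 160],
    [[0, 0, 0.005], [0, 0, 0], 160],
    [[0, 0, 0.003], [0, 0, 0], 160],
    [[0, 0, 0.003], [0, 0, 0], 160]
  ],
  "grip_force": 5
}}

```text
time_s: 6.3
tcp_pos: [0.5111, -0.1045, 0.2728]
eef_rot: [-164.1, -0.0, -105.6]
contact_force: [-0.2, -0.7, -0.9]
gripper_width: 0.0606
```

>>> {"method": "carry_out", "body": {
  "plan": [
    [[0, 0, 0.002], [0, 0, 0], 160],
    [[0, 0, 0.002], [0, 0, 0], 160],
    [[0, 0, 0.002], [0, 0, 0], 160],
    [[0, 0, 0], [0, 0, 0], 160]
  ],
  "grip_force": 4
}}

```text
time_s: 6.63
tcp_pos: [0.5124, -0.1049, 0.2673]
eef_rot: [-164.0, -0.0, -105.6]
contact_force: [0.0, 0.0, -1.9]
gripper_width: 0.0607
```

Run:
```python
from h import *
i=r.capture("side")[:,:,::-1]; a=cv2.resize(i[270:400,280:450],None,fx=4,fy=4,interpolation=cv2.INTER_CUBIC)
cv2.imwrite("pics/s3.png",a)
s,R=st();ch=fitchute().x;g,Rt=goal(ch,0,0,.004)
print(s["tcp_pos"],s["eef_rot"],"shift tool",R.T@(g-s["tcp_pos"]),s["gripper_width"],R.T@s["contact_force"])
```

```text
[ 0.51232803 -0.10488715  0.26752036] [-1.64012384e+02 -7.96264667e-03 -1.05558361e+02] shift tool [ 0.00063652 -0.00045627  0.00696593] 0.0604104117552029 [-0.27773832  1.48434334  0.89018868]
```

View pics/s3.png

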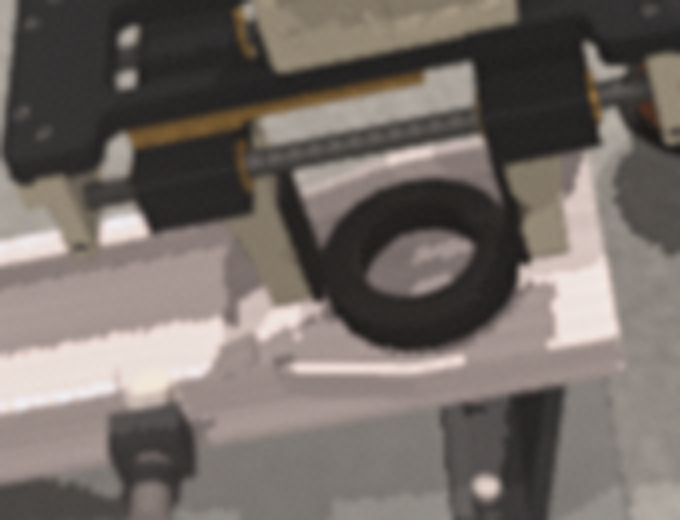

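The ring is still tilted, with its near edge at crop (420,345) close to the floor. I'll keep lowering gently.

>>> {"method": "carry_out", "body": {
  "plan": [
    [[0, 0, 0.0015], [0, 0, 0], 160],
    [[0, 0, 0.0015], [0, 0, 0], 160],
    [[0, 0, 0.0015], [0, 0, 0], 160],
    [[0, 0, 0], [0, 0, 0], 160]
  ],
  "grip_force": 4
}}

```text
time_s: 7.02
tcp_pos: [0.5136, -0.1052, 0.2632]
eef_rot: [-164.0, -0.0, -105.6]
contact_force: [0.6, -0.5, -2.2]
gripper_width: 0.0606
```

>>> {"method": "carry_out", "body": {
  "plan": [
    [[0, 0, 0.0015], [0, 0, 0], 160],
    [[0, 0, 0.001], [0, 0, 0], 160],
    [[0, 0, 0], [0, 0, 0], 160]
  ],
  "grip_force": 3
}}

```text
time_s: 7.27
tcp_pos: [0.5142, -0.1054, 0.2609]
eef_rot: [-164.0, -0.0, -105.6]
contact_force: [-0.8, 0.8, 1.9]
gripper_width: 0.0606
```

Run:
```python
from h import *
i=r.capture("side")[:,:,::-1]; a=cv2.resize(i[270:400,280:450],None,fx=4,fy=4,interpolation=cv2.INTER_CUBIC)
cv2.imwrite("pics/s4.png",a)
s,R=st();ch=fitchute().x;g,Rt=goal(ch,0,0,.004)
print(s["tcp_pos"],s["eef_rot"],"shift tool",R.T@(g-s["tcp_pos"]),s["gripper_width"],R.T@s["contact_force"])
```

```text
[ 0.51424315 -0.1054035   0.26096274] [-1.63989761e+02 -6.57659699e-04 -1.05553547e+02] shift tool [ 0.00065371 -0.00035564  0.0001157 ] 0.060247364330161375 [-0.10693148  0.00752798 -1.79050965]
```

View pics/s4.png

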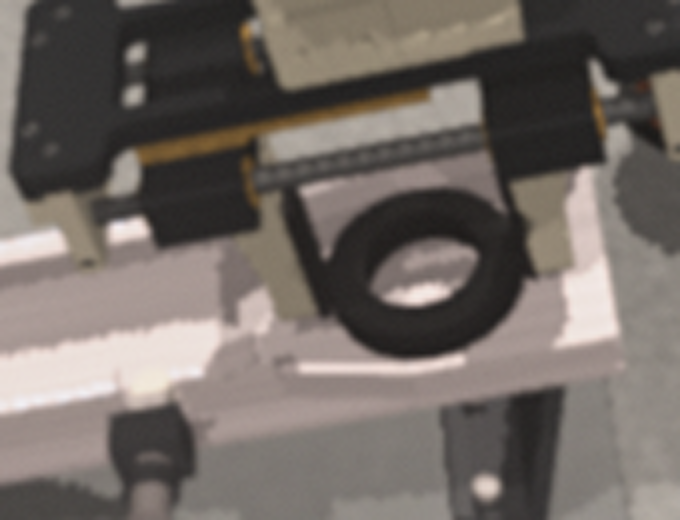

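The ring touches the floor on its near edge and the wrist sees about 2 N. I'll open slightly so it settles flat between the fingers.

>>> {"method": "carry_out", "body": {
  "plan": [
    [[0, 0, 0], [0, 0, 0], 72],
    [[0, 0, 0], [0, 0, 0], 68],
    [[0, 0, 0], [0, 0, 0], 64],
    [[0, 0, 0], [0, 0, 0], 64],
    [[0, 0, 0], [0, 0, 0], 64],
    [[0, 0, 0], [0, 0, 0], 64]
  ]
}}

```text
time_s: 7.82
tcp_pos: [0.5142, -0.1053, 0.2609]
eef_rot: [-164.0, 0.0, -105.6]
contact_force: [0.5, -1.0, 0.2]
gripper_width: 0.0652
```

Run:
```python
from h import *
i=r.capture("side")[:,:,::-1]; a=cv2.resize(i[270:400,280:450],None,fx=4,fy=4,interpolation=cv2.INTER_CUBIC)
cv2.imwrite("pics/s5.png",a)
s,R=st();print(s["gripper_width"],R.T@s["contact_force"])
```

```text
0.06570559665907984 [-0.37577551  0.42752882  0.10260506]
```

View pics/s5.png

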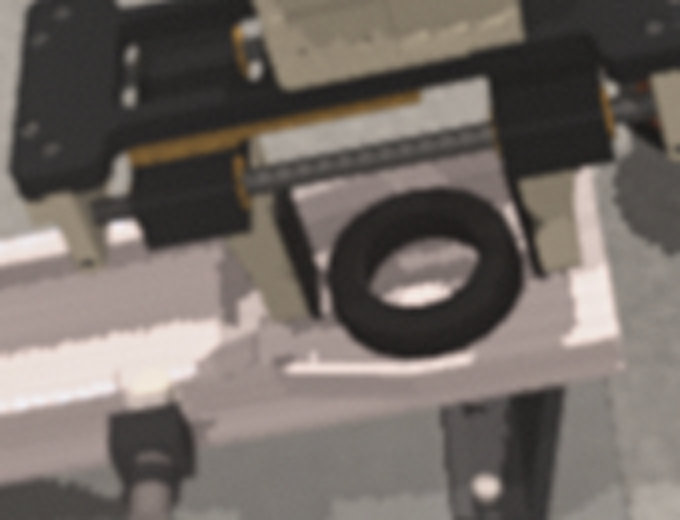

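The ring stayed exactly where it was when freed (crop centre 425,272). I'll check numerically whether that outline fits a ring lying flat on the floor.

```bash
cat >> h.py <<'E'
def ringbox(ch,x,y,tilt=0,cam="side",z0=.086):
    a=np.linspace(0,2*np.pi,60,endpoint=False)
    P=np.array([[.0305*np.cos(t),.0305*np.sin(t),h] for h in(0,.0127) for t in a])
    P=P@Ro.from_euler("x",-tilt,degrees=True).as_matrix().T
    if tilt: P[:,2]-=P[:,2].min()
    p=proj(cam,(P+[x,y,0])@Rch(ch[2]).T+[ch[0],ch[1],z0])
    return np.r_[p.min(0),p.max(0)]
E
python3 - <<'E'
from h import *
ch=fitchute().x
f=lambda b:((b-[280,270]*2)*4).round()
print("meas 328 187 522 357")
for t in(0,10,20):
    b=f(ringbox(ch,0,0,t));print(t,b,"w,h",b[2]-b[0],b[3]-b[1])
i=cv2.imread("pics/s5.png").max(2)
m=((i<45)*255).astype("uint8");m[:,:322]=0;m[:180]=0;m[:,528:]=0;m[365:]=0
cn=max(cv2.findContours(m,0,2)[0],key=cv2.contourArea);print(cv2.boundingRect(cn))
E
```

```text
meas 328 187 522 357
0 [320. 180. 524. 360.] w,h 204.0 180.0
10 [316. 164. 521. 359.] w,h 205.0 195.0
20 [312. 150. 518. 355.] w,h 206.0 205.0
(331, 192, 188, 163)
```

The measured height/width ratio of 0.88 matches a flat ring at chute (0,0). Now I'll release, lift, close the fingers, back up the lane and come down behind the ring.

>>> {"method": "carry_out", "body": {
  "plan": [
    [[0, 0, 0], [0, 0, 0], 30],
    [[0, 0, 0], [0, 0, 0], 20],
    [[0, 0, -0.005], [0, 0, 0], 20],
    [[0, 0, -0.01], [0, 0, 0], 20],
    [[0, 0, -0.015], [0, 0, 0], 255],
    [[0, -0.02, 0], [0, 0, 0], 255],
    [[0, -0.02, 0], [0, 0, 0], 255],
    [[0, -0.018, 0], [0, 0, 0], 255],
    [[0, 0, 0], [0, 0, 0], 255],
    [[0, 0, 0], [0, 0, 0], 255],
    [[0, 0, 0], [0, 0, 0], 255],
    [[0, 0, 0], [0, 0, 0], 255]
  ],
  "grip_force": 20
}}

```text
time_s: 8.87
tcp_pos: [0.5591, -0.1181, 0.3054]
eef_rot: [-164.1, -0.0, -105.6]
contact_force: [-0.4, -0.4, 0.4]
gripper_width: 0.0331
```

>>> {"method": "carry_out", "body": {
  "plan": [
    [[0, 0, 0.01], [0, 0, 0], 255],
    [[0, 0, 0.01], [0, 0, 0], 255],
    [[0, 0, 0.005], [0, 0, 0], 255],
    [[0, 0, 0.0035], [0, 0, 0], 255],
    [[0, 0, 0], [0, 0, 0], 255]
  ]
}}

```text
time_s: 9.28
tcp_pos: [0.5673, -0.1203, 0.2768]
eef_rot: [-164.1, -0.1, -105.6]
contact_force: [0.2, 0.2, -0.3]
gripper_width: 0.0021
```

```bash
cat >> h.py <<'E'
def tipc(): # tip in chute frame, force in chute axes
    s,R=st();ch=fitchute().x;Rc=Rch(ch[2])
    return Rc.T@(s["tcp_pos"]+R@[0,0,.178]-[ch[0],ch[1],.086]),Rc.T@s["contact_force"],s["time_s"],s["gripper_width"]
E
python3 - <<'E'
from h import *
i=r.capture("side")[:,:,::-1]; a=cv2.resize(i[270:400,280:450],None,fx=4,fy=4,interpolation=cv2.INTER_CUBIC)
cv2.imwrite("pics/s6.png",a)
print(tipc())
i=a.max(2);m=((i<45)*255).astype("uint8")
for c in cv2.findContours(m,0,2)[0]:
    if cv2.contourArea(c)>3000:print(cv2.boundingRect(c),cv2.contourArea(c))
E
```

```text
(array([-0.05697901, -0.00026959,  0.00472449]), array([-1.03021874,  0.07289561, -0.23179163]), 9.3333, 0.001016474479300344)
(333, 89, 226, 266) 20615.5
(586, 56, 94, 202) 8194.0
(218, 0, 462, 156) 10860.5
```

View pics/s6.png

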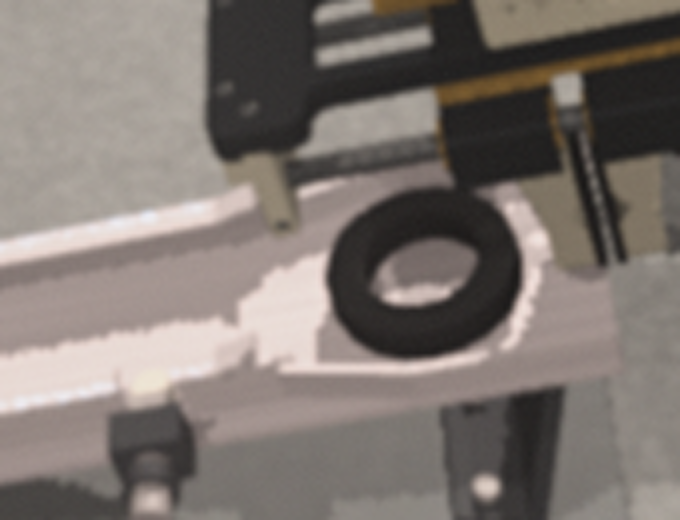

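The ring lies flat at crop (425,272), unmoved, and the closed fingers are behind it at (590,240). A stub on the gripper end at (282,228) could pass over the stop cylinder, so I'll check its height.

Run:
```python
from h import *
s,R=st();tip=s["tcp_pos"]+R@[0,0,.178]
for h in(.056,.066,.076):
  for xo in(-.039,-.02,0,.02,.039):
    print(h,xo,((proj("side",tip+R@[xo,.09,-h])[0]-[280,270])*4).round(),end=" ")
  print()
```

```text
0.056 -0.039 [270.  75.] 0.056 -0.02 [271. 117.] 0.056 0 [272. 164.] 0.056 0.02 [273. 212.] 0.056 0.039 [274. 261.] 
0.066 -0.039 [262.  52.] 0.066 -0.02 [262.  94.] 0.066 0 [263. 140.] 0.066 0.02 [264. 189.] 0.066 0.039 [265. 237.] 
0.076 -0.039 [253.  28.] 0.076 -0.02 [254.  70.] 0.076 0 [254. 116.] 0.076 0.02 [255. 164.] 0.076 0.039 [256. 213.]
```

The stub fits the stated body line (66 mm above the tips, off to the +y side), so it clears the 61 mm stop. I'll push the ring down the lane in stages.

>>> {"method": "carry_out", "body": {
  "plan": [
    [[0, 0.002, 0], [0, 0, 0], 255],
    [[0, 0.002, 0], [0, 0, 0], 255],
    [[0, 0.002, 0], [0, 0, 0], 255],
    [[0, 0.003, 0], [0, 0, 0], 255],
    [[0, 0.003, 0], [0, 0, 0], 255],
    [[0, 0.003, 0], [0, 0, 0], 255],
    [[0, 0.003, 0], [0, 0, 0], 255],
    [[0, 0.003, 0], [0, 0, 0], 255],
    [[0, 0.003, 0], [0, 0, 0], 255],
    [[0, 0.003, 0], [0, 0, 0], 255],
    [[0, 0.003, 0], [0, 0, 0], 255],
    [[0, 0.003, 0], [0, 0, 0], 255]
  ]
}}

```text
time_s: 10.33
tcp_pos: [0.5368, -0.1116, 0.2692]
eef_rot: [-164.0, 0.0, -105.6]
contact_force: [1.1, -0.2, 1.0]
gripper_width: 0.0002
```

>>> {"method": "carry_out", "body": {
  "plan": [
    [[0, 0.003, 0], [0, 0, 0], 255],
    [[0, 0.003, 0], [0, 0, 0], 255],
    [[0, 0.003, 0], [0, 0, 0], 255],
    [[0, 0.003, 0], [0, 0, 0], 255],
    [[0, 0.003, 0], [0, 0, 0], 255],
    [[0, 0.003, 0], [0, 0, 0], 255],
    [[0, 0.003, 0], [0, 0, 0], 255],
    [[0, 0.003, 0], [0, 0, 0], 255],
    [[0, 0.003, 0], [0, 0, 0], 255],
    [[0, 0.002, 0], [0, 0, 0], 255]
  ]
}}

```text
time_s: 11.17
tcp_pos: [0.5097, -0.1042, 0.2611]
eef_rot: [-164.0, -0.0, -105.6]
contact_force: [0.6, 0.4, 0.8]
gripper_width: 0.0003
```

Run:
```python
from h import *
i=r.capture("side")[:,:,::-1]; a=cv2.resize(i[270:400,230:430],None,fx=4,fy=4,interpolation=cv2.INTER_CUBIC)
cv2.imwrite("pics/s7.png",a);print(tipc())
x=tipc()[0][0];b=ringbox(fitchute().x,x+.0515,0);print(((b-[230,270]*2)*4).round())
```

```text
(array([ 0.005323  , -0.00037684,  0.00545781]), array([-0.4958802 ,  0.040011  ,  0.42760167]), 11.2167, 0.0006531627658405213)
[344. 214. 543. 393.]
```

View pics/s7.png

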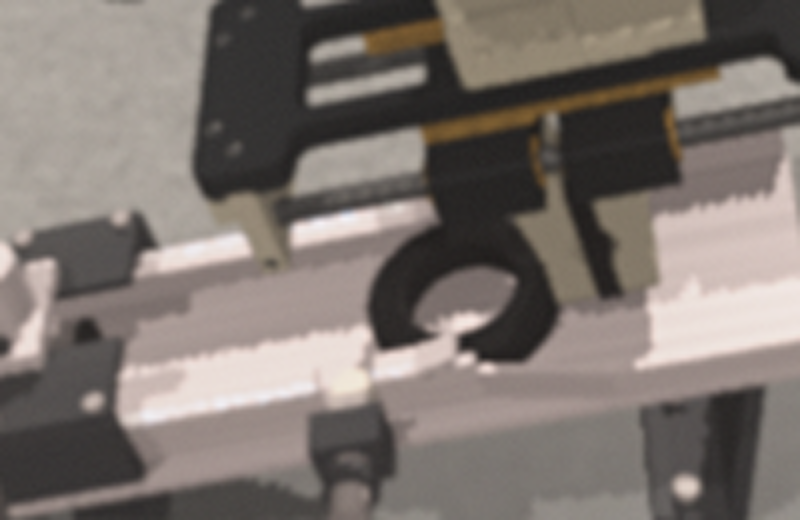

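The ring is sliding flat under the lip (crop ring centre ~465,290), with the fingers against its back. Continuing towards the roller.

>>> {"method": "carry_out", "body": {
  "plan": [
    [[0, 0.002, 0], [0, 0, 0], 255],
    [[0, 0.002, 0], [0, 0, 0], 255],
    [[0, 0.002, 0], [0, 0, 0], 255],
    [[0, 0.002, 0], [0, 0, 0], 255],
    [[0, 0.002, 0], [0, 0, 0], 255],
    [[0, 0.002, 0], [0, 0, 0], 255]
  ]
}}

```text
time_s: 11.72
tcp_pos: [0.4987, -0.1011, 0.2578]
eef_rot: [-164.0, -0.0, -105.6]
contact_force: [0.1, -0.5, 0.6]
gripper_width: 0.0002
```

>>> {"method": "carry_out", "body": {
  "plan": [
    [[0, 0.002, 0], [0, 0, 0], 255],
    [[0, 0.002, 0], [0, 0, 0], 255],
    [[0, 0.002, 0], [0, 0, 0], 255],
    [[0, 0.002, 0], [0, 0, 0], 255]
  ]
}}

```text
time_s: 12.05
tcp_pos: [0.4916, -0.099, 0.2558]
eef_rot: [-164.0, 0.0, -105.5]
contact_force: [2.6, -1.6, -0.3]
gripper_width: 0.0005
```

>>> {"method": "carry_out", "body": {
  "plan": [
    [[0, 0.002, 0], [0, 0, 0], 255],
    [[0, 0.002, 0], [0, 0, 0], 255],
    [[0, 0.002, 0], [0, 0, 0], 255]
  ]
}}

```text
time_s: 12.3
tcp_pos: [0.4862, -0.0974, 0.2543]
eef_rot: [-164.0, 0.0, -105.5]
contact_force: [2.3, -1.2, -0.8]
gripper_width: 0.0007
```

>>> {"method": "carry_out", "body": {
  "plan": [
    [[0, 0.002, 0], [0, 0, 0], 255],
    [[0, 0.002, 0], [0, 0, 0], 255]
  ]
}}

```text
time_s: 12.47
tcp_pos: [0.4821, -0.0965, 0.2529]
eef_rot: [-164.0, -0.0, -105.6]
contact_force: [2.7, -3.8, -0.2]
gripper_width: 0.0006
```

Run:
```python
from h import *
print(tipc())
```

```text
(array([ 0.03463926, -0.00049737,  0.00557673]), array([-3.45286125,  2.92462383, -1.16870066]), 12.4667, 0.0005879017119790077)
```

>>> {"method": "carry_out", "body": {
  "plan": [
    [[0, 0.0015, 0], [0, 0, 0], 255],
    [[0, 0.0015, 0], [0, 0, 0], 255],
    [[0, 0.0015, 0], [0, 0, 0], 255],
    [[0, 0.0015, 0], [0, 0, 0], 255]
  ]
}}

```text
time_s: 12.8
tcp_pos: [0.4767, -0.0949, 0.2513]
eef_rot: [-164.0, 0.0, -105.6]
contact_force: [2.1, -3.4, 0.7]
gripper_width: 0.0003
```

>>> {"method": "carry_out", "body": {
  "plan": [
    [[0, 0.0015, 0], [0, 0, 0], 255],
    [[0, 0.0015, 0], [0, 0, 0], 255],
    [[0, 0.0015, 0], [0, 0, 0], 255],
    [[0, 0.0015, 0], [0, 0, 0], 255]
  ]
}}

```text
time_s: 13.13
tcp_pos: [0.4707, -0.0934, 0.2493]
eef_rot: [-164.0, -0.0, -105.6]
contact_force: [0.7, -1.0, -0.1]
gripper_width: 0.0004
```

>>> {"method": "carry_out", "body": {
  "plan": [
    [[0, 0.0015, 0], [0, 0, 0], 255],
    [[0, 0.0015, 0], [0, 0, 0], 255],
    [[0, 0.0015, 0], [0, 0, 0], 255],
    [[0, 0.0015, 0], [0, 0, 0], 255],
    [[0, 0.0015, 0], [0, 0, 0], 255],
    [[0, 0.0015, 0], [0, 0, 0], 255]
  ]
}}

```text
time_s: 13.63
tcp_pos: [0.4628, -0.091, 0.2471]
eef_rot: [-164.0, 0.0, -105.6]
contact_force: [1.1, -1.3, 0.1]
gripper_width: 0.0004
```

Run:
```python
from h import *
i=r.capture("top")[:,:,::-1];j=r.capture("side")[:,:,::-1]
a=cv2.resize(j[270:400,200:400],None,fx=4,fy=4,interpolation=cv2.INTER_CUBIC);cv2.imwrite("pics/s8.png",a)
cv2.imwrite("pics/t8.png",i);print(tipc())
for x in(.1,.12,.14):print(x,((ringbox(fitchute().x,x,0)-[200,270]*2)*4).round())
```

```text
(array([ 0.05579242, -0.00056362,  0.00553471]), array([-0.15501572,  0.32676529,  0.5721504 ]), 13.7333, 9.53533503911781e-05)
0.1 [332. 239. 530. 418.]
0.12 [272. 251. 469. 430.]
0.14 [213. 262. 408. 441.]
```

View pics/s8.png

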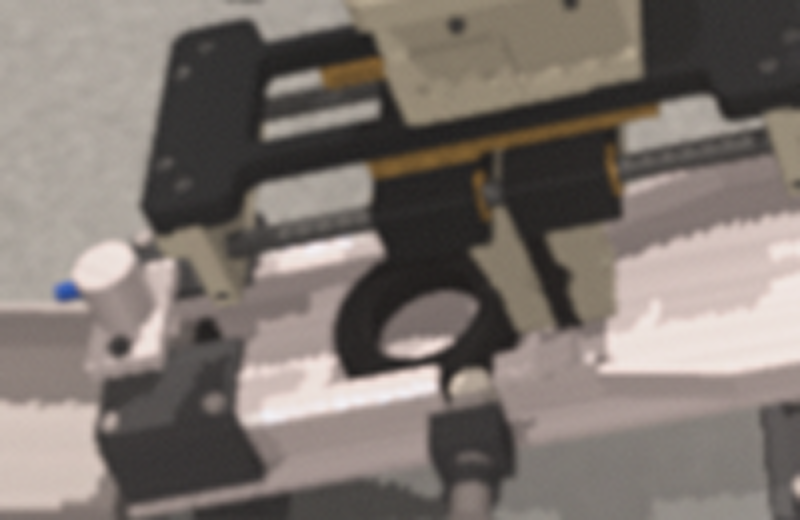

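Ring's left edge at crop 335 puts it at chute x ≈ 102 mm, clear of the roller (470,385). The pusher tip is 46.5 mm behind the ring's centre. That was my 12th and last picture, so I'll use numbers from here. I'll check the gripper end plate's height from the earlier s1 view, where it was seen end-on with its bottom edge at v≈270.

Run:
```python
from h import *
R=Ro.from_euler("xyz",[180,0,-15.04],degrees=True).as_matrix();tip=np.array([.5037,.3522,.244-.178])
for h in(.046,.056,.066):print(h,[((proj("side",tip+R@[x,.0965,-h])[0]-[180,90])*3.5).round() for x in(-.039,.039)])
```

```text
0.046 [array([216., 304.]), array([379., 304.])]
0.056 [array([214., 286.]), array([378., 286.])]
0.066 [array([212., 268.]), array([377., 268.])]
```

The end plate sits 66 mm above the tips, so it clears the stop. I'll advance 10 mm, which is still short of the earliest possible pad position, and take a force baseline.

>>> {"method": "carry_out", "body": {
  "plan": [
    [[0, 0.001, 0], [0, 0, 0], 255],
    [[0, 0.001, 0], [0, 0, 0], 255],
    [[0, 0.001, 0], [0, 0, 0], 255],
    [[0, 0.001, 0], [0, 0, 0], 255],
    [[0, 0.001, 0], [0, 0, 0], 255],
    [[0, 0.001, 0], [0, 0, 0], 255],
    [[0, 0.001, 0], [0, 0, 0], 255],
    [[0, 0.001, 0], [0, 0, 0], 255],
    [[0, 0.001, 0], [0, 0, 0], 255],
    [[0, 0.001, 0], [0, 0, 0], 255]
  ]
}}

```text
time_s: 14.57
tcp_pos: [0.4535, -0.0885, 0.2444]
eef_rot: [-164.0, -0.0, -105.6]
contact_force: [0.1, -0.5, 0.2]
gripper_width: 0.0008
```

```bash
cat > f.py <<'E'
from h import *
L=[]
for k in range(5): r.capture("side");L.append(tipc()[:2])
L=np.array(L);print("ring x",(L[:,0,0].mean()+.0465).round(4),"tip",L[:,0].mean(0).round(4),"F",L[:,1].mean(0).round(2),"sd",L[:,1].std(0).round(2),r.get_state()["time_s"])
E
python3 f.py
```

```text
ring x 0.1121 tip [ 0.0656 -0.0006  0.0055] F [-0.21 -0.32  0.27] sd [0.42 0.54 0.46] 14.8167
```

>>> {"method": "carry_out", "body": {
  "plan": [
    [[0, 0.0006, 0], [0, 0, 0], 255],
    [[0, 0.0006, 0], [0, 0, 0], 255],
    [[0, 0.0005, 0], [0, 0, 0], 255]
  ]
}}

```text
time_s: 15.07
tcp_pos: [0.4521, -0.088, 0.244]
eef_rot: [-164.0, 0.0, -105.6]
contact_force: [0.2, -0.6, -0.2]
gripper_width: 0.0004
```

```bash
python3 f.py
```

```text
ring x 0.1137 tip [ 0.0672 -0.0007  0.0055] F [-0.08 -0.14  0.48] sd [0.31 0.35 0.46] 15.3167
```

>>> {"method": "carry_out", "body": {
  "plan": [
    [[0, 0.0006, 0], [0, 0, 0], 255],
    [[0, 0.0006, 0], [0, 0, 0], 255],
    [[0, 0.0005, 0], [0, 0, 0], 255]
  ]
}}

```text
time_s: 15.57
tcp_pos: [0.4504, -0.0876, 0.2435]
eef_rot: [-164.0, 0.0, -105.6]
contact_force: [0.4, -0.2, -0.2]
gripper_width: 0.0002
```

```bash
python3 f.py
```

```text
ring x 0.1154 tip [ 0.0689 -0.0007  0.0055] F [-0.01 -0.01 -0.22] sd [0.51 0.67 0.66] 15.8167
```

The two-view stop measurement predicts the ring meeting the pad at x ≈ 142 mm, so I'll go 10 mm in one go, leaving a margin of about 16 mm.

>>> {"method": "carry_out", "body": {
  "plan": [
    [[0, 0.001, 0], [0, 0, 0], 255],
    [[0, 0.001, 0], [0, 0, 0], 255],
    [[0, 0.001, 0], [0, 0, 0], 255],
    [[0, 0.001, 0], [0, 0, 0], 255],
    [[0, 0.001, 0], [0, 0, 0], 255],
    [[0, 0.001, 0], [0, 0, 0], 255],
    [[0, 0.001, 0], [0, 0, 0], 255],
    [[0, 0.001, 0], [0, 0, 0], 255],
    [[0, 0.001, 0], [0, 0, 0], 255],
    [[0, 0.001, 0], [0, 0, 0], 255]
  ]
}}

```text
time_s: 16.65
tcp_pos: [0.4411, -0.085, 0.2407]
eef_rot: [-164.0, 0.0, -105.6]
contact_force: [0.1, -1.0, 0.4]
gripper_width: 0.0003
```

```bash
python3 f.py
```

```text
ring x 0.1255 tip [ 0.079  -0.0006  0.0055] F [-0.39 -0.2   0.08] sd [0.35 0.4  0.49] 16.9
```

>>> {"method": "carry_out", "body": {
  "plan": [
    [[0, 0.0007, 0], [0, 0, 0], 255],
    [[0, 0.0007, 0], [0, 0, 0], 255],
    [[0, 0.0006, 0], [0, 0, 0], 255]
  ]
}}

```text
time_s: 17.15
tcp_pos: [0.4394, -0.0845, 0.2402]
eef_rot: [-164.0, 0.0, -105.6]
contact_force: [0.6, 0.2, 0.2]
gripper_width: 0.0002
```

```bash
python3 f.py
```

```text
ring x 0.1274 tip [ 0.0809 -0.0007  0.0055] F [-0.25  0.05  0.12] sd [0.27 0.67 0.64] 17.4
```

>>> {"method": "carry_out", "body": {
  "plan": [
    [[0, 0.0007, 0], [0, 0, 0], 255],
    [[0, 0.0007, 0], [0, 0, 0], 255],
    [[0, 0.0006, 0], [0, 0, 0], 255]
  ]
}}

```text
time_s: 17.65
tcp_pos: [0.4375, -0.084, 0.2396]
eef_rot: [-164.0, 0.0, -105.6]
contact_force: [0.5, 0.0, 0.1]
gripper_width: 0.0003
```

```bash
python3 f.py
```

```text
ring x 0.1294 tip [ 0.0829 -0.0007  0.0055] F [0.18 0.1  0.13] sd [0.33 0.32 0.49] 17.9
```

>>> {"method": "carry_out", "body": {
  "plan": [
    [[0, 0.0006, 0], [0, 0, 0], 255],
    [[0, 0.0006, 0], [0, 0, 0], 255],
    [[0, 0.0006, 0], [0, 0, 0], 255]
  ]
}}

```text
time_s: 18.15
tcp_pos: [0.4359, -0.0835, 0.2391]
eef_rot: [-164.0, 0.0, -105.6]
contact_force: [-0.6, -0.3, 0.7]
gripper_width: 0.0006
```

```bash
python3 f.py
```

```text
ring x 0.1312 tip [ 0.0847 -0.0007  0.0055] F [-0.08  0.39 -0.18] sd [0.33 0.07 0.56] 18.4
```

>>> {"method": "carry_out", "body": {
  "plan": [
    [[0, 0.0005, 0], [0, 0, 0], 255],
    [[0, 0.0005, 0], [0, 0, 0], 255],
    [[0, 0.0005, 0], [0, 0, 0], 255]
  ]
}}

```text
time_s: 18.65
tcp_pos: [0.4345, -0.0831, 0.2387]
eef_rot: [-164.0, 0.0, -105.6]
contact_force: [1.1, 0.2, -0.6]
gripper_width: 0.0007
```

```bash
python3 f.py
```

```text
ring x 0.1327 tip [ 0.0862 -0.0007  0.0055] F [-0.17  0.15 -0.01] sd [0.51 0.43 1.04] 18.9
```

>>> {"method": "carry_out", "body": {
  "plan": [
    [[0, 0.0005, 0], [0, 0, 0], 255],
    [[0, 0.0005, 0], [0, 0, 0], 255],
    [[0, 0.0005, 0], [0, 0, 0], 255]
  ]
}}

```text
time_s: 19.15
tcp_pos: [0.4333, -0.0829, 0.2386]
eef_rot: [-164.0, 0.0, -105.6]
contact_force: [1.2, -1.2, -0.8]
gripper_width: 0.0005
```

```bash
python3 f.py
```

```text
ring x 0.1339 tip [ 0.0874 -0.0007  0.0058] F [ 0.2  -0.42 -0.33] sd [0.36 0.6  0.26] 19.4
```

>>> {"method": "carry_out", "body": {
  "plan": [
    [[0, 0.0005, 0], [0, 0, 0], 255],
    [[0, 0.0005, 0], [0, 0, 0], 255],
    [[0, 0, 0], [0, 0, 0], 255]
  ]
}}

```text
time_s: 19.65
tcp_pos: [0.4327, -0.0828, 0.2387]
eef_rot: [-164.1, 0.0, -105.6]
contact_force: [0.2, -0.0, 0.1]
gripper_width: 0.0006
```

```bash
python3 f.py
```

```text
ring x 0.1346 tip [ 0.0881 -0.0007  0.006 ] F [ 0.25 -0.12  0.32] sd [0.53 0.17 0.34] 19.9
```

```bash
python3 -c "
from h import *
print(r.get_state()['joints'])"
```

```text
[ 14.88518599   4.72395315 -58.25818424  31.55402794 -15.37075164
 -60.10101333]
```

Joint 3 has reached its range limit (-58.28°) because the tilted wrist is too close to the base. I'll back off a little and stand the tool 8° more upright about the fingertip, which moves the wrist outward and raises the gripper's front end over the stop.

>>> {"method": "carry_out", "body": {
  "plan": [
    [[0, -0.004, 0], [0, 0, 0], 255],
    [[0, -0.004, 0], [0, 0, 0], 255],
    [[0, -0.004, 0], [0, 0, 0], 255],
    [[0, -0.0031, 0], [-1, 0, 0], 255],
    [[0, -0.0031, 0], [-1, 0, 0], 255],
    [[0, -0.0031, 0], [-1, 0, 0], 255],
    [[0, -0.0031, 0], [-1, 0, 0], 255],
    [[0, -0.0031, 0], [-1, 0, 0], 255],
    [[0, -0.0031, 0], [-1, 0, 0], 255],
    [[0, -0.0031, 0], [-1, 0, 0], 255],
    [[0, -0.0031, 0], [-1, 0, 0], 255]
  ]
}}

```text
time_s: 20.82
tcp_pos: [0.4678, -0.0922, 0.2474]
eef_rot: [-172.1, 0.1, -105.5]
contact_force: [0.2, -0.3, 0.3]
gripper_width: 0.0002
```

```bash
python3 f.py; python3 -c "
from h import *
s=r.get_state();print(s['joints'],s['eef_rot'])"
```

```text
ring x 0.1219 tip [ 0.0754 -0.001   0.0061] F [-0.79  0.02 -0.24] sd [0.94 0.39 0.22] 21.0667
[ 14.15493927   9.37959278 -42.08385452   7.41768492 -31.84417409
 -35.79587956] [-1.72069173e+02  1.91286239e-02 -1.05564421e+02]
```

>>> {"method": "carry_out", "body": {
  "plan": [
    [[0, 0.001, 0.00014], [0, 0, 0], 255],
    [[0, 0.001, 0.00014], [0, 0, 0], 255],
    [[0, 0.001, 0.00014], [0, 0, 0], 255],
    [[0, 0.001, 0.00014], [0, 0, 0], 255],
    [[0, 0.001, 0.00014], [0, 0, 0], 255],
    [[0, 0.001, 0.00014], [0, 0, 0], 255],
    [[0, 0.001, 0.00014], [0, 0, 0], 255],
    [[0, 0.001, 0.00014], [0, 0, 0], 255],
    [[0, 0.001, 0.00014], [0, 0, 0], 255],
    [[0, 0.001, 0.00014], [0, 0, 0], 255],
    [[0, 0.001, 0.00014], [0, 0, 0], 255],
    [[0, 0.001, 0.00014], [0, 0, 0], 255]
  ]
}}

```text
time_s: 22.07
tcp_pos: [0.4558, -0.0892, 0.244]
eef_rot: [-172.1, 0.0, -105.6]
contact_force: [-0.4, -0.3, 0.2]
gripper_width: 0.0006
```

```bash
python3 f.py
```

```text
ring x 0.1348 tip [ 0.0883 -0.0007  0.0063] F [0.11 0.01 0.14] sd [0.52 0.27 0.57] 22.3167
```

>>> {"method": "carry_out", "body": {
  "plan": [
    [[0, 0.0005, 0.0001], [0, 0, 0], 255],
    [[0, 0.0005, 0.0001], [0, 0, 0], 255],
    [[0, 0.0005, 0.0001], [0, 0, 0], 255]
  ]
}}

```text
time_s: 22.57
tcp_pos: [0.4546, -0.0889, 0.2435]
eef_rot: [-172.1, 0.0, -105.6]
contact_force: [-0.1, -0.1, 0.8]
gripper_width: 0.0003
```

```bash
python3 f.py
```

```text
ring x 0.1362 tip [ 0.0897 -0.0007  0.0062] F [-0.05 -0.02 -0.2 ] sd [0.44 0.21 0.45] 22.8167
```

>>> {"method": "carry_out", "body": {
  "plan": [
    [[0, 0.0005, 0.0001], [0, 0, 0], 255],
    [[0, 0.0005, 0.0001], [0, 0, 0], 255],
    [[0, 0.0005, 0.0001], [0, 0, 0], 255]
  ]
}}

```text
time_s: 23.07
tcp_pos: [0.4532, -0.0884, 0.2431]
eef_rot: [-172.1, 0.0, -105.5]
contact_force: [0.7, -0.1, 0.6]
gripper_width: 0.0006
```

```bash
python3 f.py
```

```text
ring x 0.1377 tip [ 0.0912 -0.0007  0.0061] F [-0.44 -0.68  0.46] sd [0.11 0.36 0.16] 23.3167
```

>>> {"method": "carry_out", "body": {
  "plan": [
    [[0, 0.0004, 0.0001], [0, 0, 0], 255],
    [[0, 0.0004, 0.0001], [0, 0, 0], 255],
    [[0, 0.0004, 0], [0, 0, 0], 255]
  ]
}}

```text
time_s: 23.57
tcp_pos: [0.4521, -0.0881, 0.2427]
eef_rot: [-172.1, 0.0, -105.5]
contact_force: [0.8, 0.0, 1.0]
gripper_width: 0.0007
```

```bash
python3 f.py
```

```text
ring x 0.139 tip [ 0.0925 -0.0007  0.0061] F [-0.65 -0.25  0.55] sd [0.57 0.43 0.62] 23.8167
```

>>> {"method": "carry_out", "body": {
  "plan": [
    [[0, 0.0004, 0.0001], [0, 0, 0], 255],
    [[0, 0.0004, 0], [0, 0, 0], 255],
    [[0, 0, 0], [0, 0, 0], 255]
  ]
}}

```text
time_s: 24.07
tcp_pos: [0.4512, -0.088, 0.2424]
eef_rot: [-172.1, 0.0, -105.6]
contact_force: [0.7, -1.0, 0.2]
gripper_width: 0.0001
```

```bash
python3 f.py
```

```text
ring x 0.1399 tip [ 0.0934 -0.0007  0.006 ] F [-0.71 -0.26  0.7 ] sd [0.25 0.68 0.49] 24.3167
```

>>> {"method": "carry_out", "body": {
  "plan": [
    [[0, 0.0004, 0.0001], [0, 0, 0], 255],
    [[0, 0.0004, 0], [0, 0, 0], 255],
    [[0, 0, 0], [0, 0, 0], 255]
  ]
}}

```text
time_s: 24.57
tcp_pos: [0.4504, -0.0877, 0.2421]
eef_rot: [-172.1, 0.0, -105.6]
contact_force: [-0.4, -0.7, 0.9]
gripper_width: 0.0005
```

```bash
python3 f.py
```

```text
ring x 0.1407 tip [ 0.0942 -0.0006  0.006 ] F [-0.19 -0.23  0.44] sd [0.76 0.54 0.53] 24.8167
```

>>> {"method": "carry_out", "body": {
  "plan": [
    [[0, 0.0005, 0.0001], [0, 0, 0], 255],
    [[0, 0.0005, 0], [0, 0, 0], 255],
    [[0, 0, 0], [0, 0, 0], 255]
  ]
}}

```text
time_s: 25.07
tcp_pos: [0.4494, -0.0875, 0.2419]
eef_rot: [-172.1, 0.0, -105.6]
contact_force: [0.1, 0.3, -0.2]
gripper_width: 0.0004
```

```bash
python3 f.py
```

```text
ring x 0.1418 tip [ 0.0953 -0.0006  0.0061] F [-0.18  0.26  0.36] sd [0.44 0.33 0.37] 25.3167
```

>>> {"method": "carry_out", "body": {
  "plan": [
    [[0, 0.0005, 0.0001], [0, 0, 0], 255],
    [[0, 0.0005, 0.0001], [0, 0, 0], 255],
    [[0, 0, 0], [0, 0, 0], 255]
  ]
}}

```text
time_s: 25.57
tcp_pos: [0.4486, -0.0872, 0.2416]
eef_rot: [-172.1, 0.0, -105.6]
contact_force: [-1.2, -0.3, -0.4]
gripper_width: 0.0009
```

```bash
python3 f.py
```

```text
ring x 0.1426 tip [ 0.0961 -0.0007  0.0061] F [-0.2  -0.14 -0.2 ] sd [0.48 0.13 0.39] 25.8167
```

>>> {"method": "carry_out", "body": {
  "plan": [
    [[0, 0.0005, 0.0001], [0, 0, 0], 255],
    [[0, 0.0005, 0.0001], [0, 0, 0], 255],
    [[0, 0, 0], [0, 0, 0], 255]
  ]
}}

```text
time_s: 26.07
tcp_pos: [0.4477, -0.087, 0.2413]
eef_rot: [-172.1, 0.0, -105.6]
contact_force: [0.9, -0.0, 0.9]
gripper_width: 0.0007
```

```bash
python3 f.py
```

```text
ring x 0.1436 tip [ 0.0971 -0.0007  0.006 ] F [-0.69 -0.62  0.22] sd [0.44 0.29 0.41] 26.3167
```

>>> {"method": "carry_out", "body": {
  "plan": [
    [[0, 0.0005, 0.0001], [0, 0, 0], 255],
    [[0, 0.0003, 0.0001], [0, 0, 0], 255],
    [[0, 0, 0], [0, 0, 0], 255]
  ]
}}

```text
time_s: 26.57
tcp_pos: [0.4471, -0.0867, 0.2411]
eef_rot: [-172.1, 0.0, -105.5]
contact_force: [1.3, -0.6, 1.3]
gripper_width: 0.0002
```

```bash
python3 f.py
python3 - <<'E'
from h import *
# ring outline now vs predicted: dark extent in side and top crops
ch=fitchute().x
i=r.capture("side").max(2)
for x in(.135,.14,.145):print(x,ringbox(ch,x,0).round(1),ringbox(ch,x,0,cam="top").round(1))
for row in(332,336,340,344,348,352):print(row,i[row,222:325:2])
E
```

```text
ring x 0.1443 tip [ 0.0978 -0.0008  0.006 ] F [-1.04 -0.2   1.32] sd [0.61 0.49 0.36] 26.8167
0.135 [256.9 334.9 305.8 379.5] [426.6 308.7 464.1 345. ]
0.14 [253.2 335.6 302.1 380.2] [425.8 311.4 463.3 347.7]
0.145 [249.5 336.3 298.3 380.9] [425.1 314.1 462.4 350.3]
332 [147 148 126  92  64  59  60  60  63  66  66  71  77  78  77  76  76  79
  78  68  60  60 101  75  33  37  37  37  37  36  36  36  36  36  38  35
  36  90 134 103  38  38  36  38  36  38  40  40  41  47  47  51]
336 [161 148 145 117 100 117 133 160 211 209 209 117  75  79  80  79  81  80
  79  70  63 132 198 182  68  38  36  37  39  34  37  36  35  57  83  89
  97 124 132 125  61  37  38  96 133 131 132 132 132 127 120 121]
340 [209 149 136 136 109 125 138 162 199 202 187 110  68  75  80  76  74  65
  56  51  78 127 106  65  41  32  33  33  32  32  33  34  35  41  98 132
 130 130 130 131  98  37  35  64 121 133 133 130 131 129 124 123]
344 [131 141 140 141 137 140 137 136 169 203 156  84  81  95 115 123 127 133
 132 112  59  34  36  37  36  36  34  33  33  34  32  35  37  37  42  93
 129 131 131 127 111  57  35  35  42  96 128 132 132 131 122 121]
348 [130 130 142 149 155 149 138 136 200 210 148 136 132 128 119 117 122 107
  57  37  43  41  39  35  34  32  33  35  48  64  67  55  39  35  39  41
 103 148 140 132 125  89  39  35  59 122 131 133 132 126 121 122]
352 [131 156 146 142 143 151 168 230 235 196 153 134  97  74  35  34  48  39
  34  40  42  34  34  33  82 143 127 123 123 123 123 123 122  85  40  40
  58 137 149 146 143 124  60  35  44 109 133 131 132 133 177 205]
```

>>> {"method": "carry_out", "body": {
  "plan": [
    [[0, 0.0005, 0.0001], [0, 0, 0], 255],
    [[0, 0, 0], [0, 0, 0], 255],
    [[0, 0, 0], [0, 0, 0], 255]
  ]
}}

```text
time_s: 27.12
tcp_pos: [0.4465, -0.0866, 0.2408]
eef_rot: [-172.1, 0.0, -105.6]
contact_force: [0.5, -0.1, 1.4]
gripper_width: 0.0006
```

```bash
python3 f.py;python3 f.py
```

```text
ring x 0.145 tip [ 0.0985 -0.0007  0.0059] F [-0.9  -0.27  1.32] sd [0.21 0.43 0.66] 27.3667
ring x 0.145 tip [ 0.0985 -0.0007  0.0059] F [-0.88 -0.25  1.03] sd [0.19 0.66 0.53] 27.6167
```

>>> {"method": "carry_out", "body": {
  "plan": [
    [[0, 0.0005, 0.0001], [0, 0, 0], 255],
    [[0, 0, 0], [0, 0, 0], 255],
    [[0, 0, 0], [0, 0, 0], 255]
  ]
}}

```text
time_s: 27.87
tcp_pos: [0.4461, -0.0865, 0.2407]
eef_rot: [-172.1, 0.0, -105.5]
contact_force: [0.6, 0.1, 1.5]
gripper_width: 0.0002
```

```bash
python3 f.py;python3 f.py
```

```text
ring x 0.1454 tip [ 0.0989 -0.0007  0.0059] F [-1.78 -0.14  1.19] sd [0.39 0.37 0.39] 28.1167
ring x 0.1454 tip [ 0.0989 -0.0007  0.0059] F [-1.71  0.32  1.12] sd [0.32 0.56 0.43] 28.3667
```

Force is now rising with each step, which fits pad contact near the predicted place. One more small step to confirm.

>>> {"method": "carry_out", "body": {
  "plan": [
    [[0, 0.0005, 0.0001], [0, 0, 0], 255],
    [[0, 0, 0], [0, 0, 0], 255],
    [[0, 0, 0], [0, 0, 0], 255]
  ]
}}

```text
time_s: 28.62
tcp_pos: [0.4458, -0.0863, 0.2406]
eef_rot: [-172.0, 0.0, -105.5]
contact_force: [2.7, -0.5, 1.5]
gripper_width: 0.0004
```

```bash
python3 f.py;python3 f.py
```

```text
ring x 0.1457 tip [ 0.0992 -0.0008  0.0059] F [-2.75  0.07  1.38] sd [0.56 0.5  0.9 ] 28.8667
ring x 0.1458 tip [ 0.0993 -0.0008  0.0059] F [-3.8  -0.33  1.63] sd [0.15 0.58 0.24] 29.1167
```

About 3–4 N on the pad. I'll ease off very slowly so the pad doesn't throw the ring back, then withdraw.

>>> {"method": "carry_out", "body": {
  "plan": [
    [[0, -0.0002, 0], [0, 0, 0], 255],
    [[0, -0.0002, 0], [0, 0, 0], 255],
    [[0, -0.0002, 0], [0, 0, 0], 255],
    [[0, -0.0002, 0], [0, 0, 0], 255],
    [[0, -0.0002, 0], [0, 0, 0], 255],
    [[0, -0.0002, 0], [0, 0, 0], 255],
    [[0, -0.0002, 0], [0, 0, 0], 255],
    [[0, -0.0002, 0], [0, 0, 0], 255],
    [[0, -0.0002, 0], [0, 0, 0], 255],
    [[0, -0.0002, 0], [0, 0, 0], 255],
    [[0, -0.0002, 0], [0, 0, 0], 255],
    [[0, -0.0002, 0], [0, 0, 0], 255]
  ]
}}

```text
time_s: 30.12
tcp_pos: [0.4478, -0.0871, 0.2408]
eef_rot: [-172.1, 0.0, -105.6]
contact_force: [-0.9, -0.0, 0.6]
gripper_width: 0.0008
```

```bash
python3 f.py
```

```text
ring x 0.1436 tip [ 0.0971 -0.0007  0.0055] F [ 0.19 -0.02 -0.3 ] sd [0.33 0.4  0.39] 30.3667
```

>>> {"method": "carry_out", "body": {
  "plan": [
    [[0, -0.0002, 0], [0, 0, 0], 255],
    [[0, -0.0003, 0], [0, 0, 0], 255],
    [[0, -0.0005, 0], [0, 0, 0], 255],
    [[0, -0.001, 0], [0, 0, 0], 255],
    [[0, -0.003, 0], [0, 0, 0], 255],
    [[0, -0.005, 0], [0, 0, 0], 255],
    [[0, 0, -0.005], [0, 0, 0], 255],
    [[0, 0, -0.015], [0, 0, 0], 255],
    [[0, 0, -0.03], [0, 0, 0], 255],
    [[0, 0, -0.03], [0, 0, 0], 255],
    [[0, 0, -0.03], [0, 0, 0], 255],
    [[0, 0, 0], [0, 0, 0], 255]
  ]
}}

```text
time_s: 31.37
tcp_pos: [0.444, -0.0854, 0.3572]
eef_rot: [-171.6, 0.2, -105.5]
contact_force: [1.0, 0.8, 0.2]
gripper_width: 0.0004
```

```bash
python3 f.py
python3 - <<'E'
from h import *
i=r.capture("side");j=r.capture("top");cv2.imwrite("pics/s9.png",i[:,:,::-1]);cv2.imwrite("pics/t9.png",j[:,:,::-1])
ch=fitchute().x
# ring bore centre & outline: print dark runs
b=ringbox(ch,.145,0);print(b.round(1))
for row in range(338,372,4):
    l=i.max(2)[row,225:320];d=np.where(l<50)[0]+225;print(row,[(int(g[0]),int(g[-1])) for g in np.split(d,np.where(np.diff(d)>1)[0]+1) if len(g)>2])
E
```

```text
ring x 0.1177 tip [ 0.0712 -0.0009  0.1138] F [ 0.22  0.26 -0.01] sd [0.6  0.59 0.58] 31.6167
[249.5 336.3 298.3 380.9]
338 [(281, 287)]
342 [(265, 285), (289, 291)]
346 [(260, 289)]
350 [(257, 271), (289, 291)]
354 [(249, 253), (261, 266), (289, 291), (294, 297)]
358 [(261, 263), (287, 290), (292, 296)]
362 [(260, 262), (283, 294)]
366 [(260, 264)]
370 []
```

Run:
```python
from h import *
a=cv2.imread("pics/side0.png").astype(int)
b=r.capture("side")[:,:,::-1].astype(int)
for n,(x0,y0,x1,y1) in dict(small=(248,243,280,268),sleeve=(324,218,348,246),spool=(432,264,480,310)).items():
    print(n,abs(a-b)[y0:y1,x0:x1].mean().round(1))
s,R=st();print(s["time_s"],s["contact_force"])
print(r.close_job())
```

```text
small 31.7
sleeve 31.1
spool 7.2
31.7667 [ 0.46988217  0.95788387 -0.15046449]
the job is handed in; nothing more can be done
None
```

The large ferrite ring is loaded and rests at the escapement stop as far as I can tell. The job was handed in at about 31.8 s of the 61 s allowed. It reports no verdict, so success is not confirmed.

**What I did**
- **Placing:** I laid the ring in the chute at about (0, 0). Its outline in the side view matched a ring lying flat.
- **Pushing:** I pushed it with closed fingers under the lips and past the roller, which took about 3–5 N, to a ring position of about 102 mm.
- **Change on the way:** Joint 3 hit its range limit with the ring at about 134 mm. I backed off, stood the tool 8° more upright and carried on.
- **Feeling for the stop:** I moved in steps of 2 mm or less. Force began to rise at about 144–145 mm and I stopped at about 3–4 N, well under the 10 N limit. I then eased off slowly and lifted clear.

**What the last checks showed**
- **Stop position:** The camera estimate had the ring meeting the pad at 142 mm, while I felt contact at about 145 mm. That is within the measuring error, but right at the end of the stated range.
- **Drag before contact:** A steady drag of about 1 N came just before the force rise, and I did not explain it.
- **Ring against the pad:** The last image measurement roughly agrees with a ring at about 145 mm. I did not see the touch itself, because I had used my 12 picture views. That the ring stays on the pad is inferred from the slow release.
- **Other parts:** My final picture comparison did not confirm that they stayed put. The spool area was nearly unchanged, but the small ring and sleeve areas differed by about 31 grey levels. The arm or its shadow probably covered them. I felt no contact there, and the ring was carried well above them.

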